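# Find the stamped sample crate and push it to the dispatch line

### The job

One of the two upright sample crates has a dark stamp under its base. Using only touches and pushes, tip the crates over towards the robot one after the other, so that each lies on its side with its base facing away from the robot; then push the stamped one, still on its side, away from the robot until its middle lies over the white dispatch line. Leave the blank crate where it fell, never lift either crate off the bench, and do not disturb the other things.

Things in the scene. Friction and masses are not known exactly. Their poses are not given: they have to be found in the camera images.
- crate_stamped: Has a stamp (a dark rectangular frame 42 x 88 mm with a cross bar in it, lines 7 mm thick) on its base; otherwise like the other; either may stand on the left. A white plastic crate, empty, open-topped, upright at the start: 60 mm deep (x), 110 wide (y), 120 tall (z), walls 5, about 0.25 kg. Origin: centre of its underside; z to the mouth; x away from the robot (within 0.25 rad).
- crate_plain: Its base is blank; otherwise identical to the other. A white plastic crate, empty, open-topped, upright at the start: 60 mm deep (x), 110 wide (y), 120 tall (z), walls 5, about 0.25 kg. Origin: centre of its underside; z to the mouth; x away from the robot (within 0.25 rad).
- dispatch_line: The dispatch line: a straight flat white stripe on the bench, 50 mm wide and 700 mm long, without height, lying crosswise beyond the crates as seen from the robot. Origin: its centre; its x is across the stripe (away from the robot), its y along it.
- crate_stamped_middle (a point): Middle of the stamped crate's box, 60 mm along its z from its origin. When the crate lies tipped it is 60 mm high, mouth facing the robot, its own x pointing up, and this point is 30 mm above the bench.
- crate_stamped_foot (a point): Midpoint of the stamped crate's near bottom edge (30 mm from its origin towards the robot as it stands), over which it tips, this edge staying on the bench: drawn towards the robot near the top of its far wall the crate tips rather than slides, and past about 26 degrees it falls by itself onto its near wall.
- crate_plain_middle (a point): Middle of the plain crate's box, 60 mm along its z from its origin. When the crate lies tipped it is 60 mm high, mouth facing the robot, its own x pointing up, and this point is 30 mm above the bench.
- crate_plain_foot (a point): Midpoint of the plain crate's near bottom edge (30 mm from its origin towards the robot as it stands), over which it tips, this edge staying on the bench: drawn towards the robot near the top of its far wall the crate tips rather than slides, and past about 26 degrees it falls by itself onto its near wall.
- jar: White-labelled jar with a black cap, 38 mm across, 62 mm tall, standing between the two crates. Not part of the job: leave it alone. Origin: centre of its underside.
- vial: Small amber jar with a white cap, 26 mm across, 50 mm tall, standing nearer the robot, between the crates' sides. Not part of the job: leave it alone. Origin: centre of its underside.
- beaker: Glass beaker, 68 mm across, 90 mm tall, on the left of the crates. Not part of the job: leave it alone. Origin: centre of its underside.
- bottle: White bottle, 64 mm across, 150 mm tall, on the right of the crates. Not part of the job: leave it alone. Origin: centre of its underside.
- weight: Brass weight, 32 mm across, 42 mm tall, on the left, nearer than the beaker. Not part of the job: leave it alone. Origin: centre of its underside.
- wrench: Steel wrench, 170 mm long, lying on the right, nearer than the bottle. Not part of the job: leave it alone.
Things that resemble listed ones, but are neither listed nor needed, are in the scene too. Leave any blue look-alike of the crate_plain alone.

How it is judged:
By the outcome, as a careful person would: the job done as asked, in the order asked, and still so for the second after the job is handed in, with the robot touching nothing.
It also fails if it takes over 67 s, if anything falls off the work surface, if the arm or the gripper's body presses on something with over 40 N, if the wrist force passes 120 N, or if a joint passes its speed limit or range.

### The arm

A 7-joint arm with a two-finger parallel gripper is mounted at the origin on the work surface. World frame = base frame: x ahead of the robot, y to its left, z up, the work surface at z = 0. Lengths are in m, angles in rad, forces in N, time in s.
With the tool pointing down it reaches from about 0.425 to 0.925 m from the base axis. Payload 6.8 kg.
Tool frame: the origin (TCP) lies midway between the tips of the shut fingers; the grasp point (between the pads) lies r.grip_point_offset behind it (r.grip_point_offset is the distance from the TCP to the grasp point, in m); z points along the fingers, y is the direction in which the jaws open and shut (so a half turn about z gives the same grasp; the last joint's range is limited). The gripper opens to 85 mm and grips with 20 to 120 N. Pads are 22 mm wide; open, the fingers measure 114 mm over their backs; the gripper's body (76 mm by 85 mm) begins 54 mm behind the grasp point. The pads swing forward as they close: fully open they stand 13 mm farther back than shut.
Start: joints at [1.231, 0.477, 0.022, 1.555, -0.011, 1.109, -0.083], TCP at [0.155, -0.657, 0.231] pointing down, gripper open.
Joint ranges: [-2.96, 2.96], [-0.34, 2.1], [-1.41, 1.46], [0.24, 2.44], [-1.37, 4.51], [0.17, 1.92], [-2.96, 2.96]. Speed limits (rad/s): [2.39, 2.39, 3.14, 3.14, 3.14, 3.14, 3.14].

### API

Orientations are given as a rotation vector (axis times angle).
In Python, from bench import r gives the robot as it stands. The module is installed in compiled form; this text tells all that it offers.
- The arm moves only by the tool play_rows, never from a script. Its argument "deltas" is a list of rows, each a list of 3 entries, a list of its own where there are three numbers: the finger opening in mm, from 0 to 85.4, then the shift along the tool's x, y, z in mm, then the turn, a rotation vector about the tool's x, y, z in rad. A call has 1 to 8 rows; each row is the pose to reach, as a shift and turn from the pose measured when the call began, along the tool's axes at that moment; what a row does not reach only later rows make up. A row lasts 1/8 s, in which the tool goes at most 62.5 mm and 10.7 degrees, less where a joint would pass 70% of its speed; a pose out of reach is approached as far as the arm can. A call with a gripper value outside its range is refused whole. The fingers move at their own pace and stop on an object; "squeeze" is the grip in N (left out, the last holds). Time passes only in rows, so rows that repeat a pose let the fingers close. It gives the time, the measured TCP pose, the force and the opening at its end, in the units of the state.
- r.get_obs(): the state, without advancing time (a new reading comes with each control period).
- r.grab_frame(name): name is "scene" or "top"; returns (picture, depth): 480x640x3 uint8, red, green, blue; 480x640 float32, m along the optical axis (not along the pixel's ray), 0 where there is no reading.
- r.camera_model(name): a dict with "mtx" (3x3 intrinsics, pixels), "D" ([k1, k2, p1, p2, k3] as OpenCV has them; the pictures are not rectified), "rvec" (rotation vector, rad) and "tvec" (3), from world to camera coordinates, as OpenCV has them. Camera axes: x right, y down, z forward; pixel columns grow to the right and rows downward; lengths in m; the calibration is good to about 2 mm. A picture is of the moment at which its call begins. camera_model takes no time and is no camera call.
- r.hand_in(): hands the job in, once; it reports no verdict.
The state is a dict: "clock": time; "joints": joint angles; "qvel": joint speeds; "tau": joint torques, N m; "tcp_pos": TCP position; "orientation": TCP orientation; "contact_force": force on the tool from outside, world axes, zero at the start; "moment": the same for the moment, N m; "grip_width": finger opening in m.
Only numpy, scipy, OpenCV 4.12 (cv2) and the standard library are available. Lean on these libraries where they do the work, as an engineer would, in place of code of your own. Each camera call takes 0.05 s, during which the arm holds its last target. There are 200 camera calls.

## Working session

There is one attempt and no reset: what is moved stays moved. The work goes in short steps, Python scripts to look and compute and a tool call to move; the robot and the scene stay as the last step left them, time stands still between calls to the robot, and variables do not carry over. Pictures are saved under pics/ and viewed, about 8 in all and at most 12, crops included, and the job is handed in when it is done.

Besides the shell and the picture viewer there is one more tool, called after ">>>" in YAML: its name, and indented under it one key for each argument. play_rows: Moves the arm, as the interface text tells. Its arguments: {"type":"object","properties":{"deltas":{"type":"array"},"squeeze":{"type":"number"}},"required":["deltas"]}

```bash
mkdir -p pics; cat > h.py <<'E'
import numpy as np, cv2
from bench import r
def cam(n):
    m=r.camera_model(n); R=cv2.Rodrigues(np.array(m['rvec'],float))[0]
    return np.array(m['mtx'],float),np.array(m['D'],float),R,np.array(m['tvec'],float).ravel()
def cloud(n,depth):
    K,D,R,t=cam(n); v,u=np.mgrid[0:480,0:640]
    p=cv2.undistortPoints(np.stack([u,v],-1).reshape(-1,1,2).astype(float),K,D).reshape(480,640,2)
    c=np.dstack([p*depth[...,None],depth]).astype(float)
    P=(c-t)@R; P[depth<=0]=np.nan
    return P
def proj(n,pts):
    K,D,R,t=cam(n); return cv2.projectPoints(np.array(pts,float).reshape(-1,1,3),cv2.Rodrigues(R)[0],t,K,D)[0].reshape(-1,2)
def shot(n,f):
    a,d=r.grab_frame(n); cv2.imwrite('pics/%s.png'%f,a[...,::-1]); np.savez('pics/%s.npz'%f,a=a,P=cloud(n,d)); return a,cloud(n,d)
E
python3 - <<'E'
from h import *
print(r.get_obs(), r.grip_point_offset)
for n in('scene','top'):
    shot(n,n+'0'); K,D,R,t=cam(n); print(n,-R.T@t,R[2])
a=np.hstack([cv2.imread('pics/scene0.png'),cv2.imread('pics/top0.png')])
E
```

```text
{'clock': 0.0, 'joints': array([ 1.230912  ,  0.47779276,  0.02233132,  1.55645106, -0.01148903,
        1.10930492, -0.08310082]), 'qvel': array([ 0.00012907,  0.00209362,  0.00307451, -0.00135227, -0.0014262 ,
       -0.00102544,  0.00135667]), 'tau': array([ 1.53350888e-04, -5.96462202e+01,  1.60814624e+00, -2.81198448e+01,
        1.24701503e-02,  9.52636474e-03, -1.77918182e-06]), 'tcp_pos': array([ 0.15490816, -0.65637417,  0.23033065]), 'orientation': array([-3.11873104e+00, -3.63115790e-01,  5.51898601e-04]), 'contact_force': array([ 0.31121598, -1.28625378,  0.28048418]), 'moment': array([ 0.00163236, -0.01805175, -0.01824877]), 'grip_width': 0.08552162342007814} 0.0187
scene [0.77310626 0.49009864 0.83963279] [-0.32564649 -0.51225013 -0.79470383]
top [ 0.37249368 -0.00569333  1.11925442] [ 0.10916706  0.00632708 -0.99400328]
```

View pics/scene0.png

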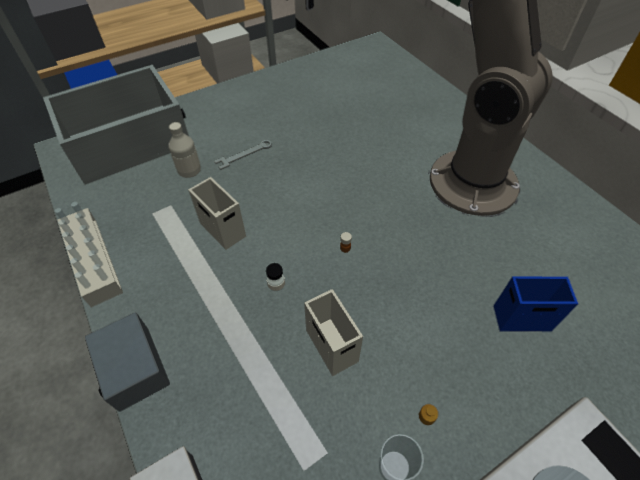

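View pics/top0.png

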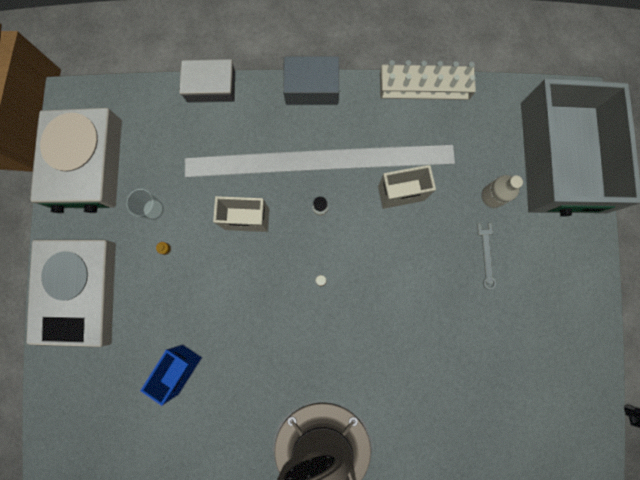

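The scene picture has two white crates at (218,212) and (333,330), which are at (408,186) and (240,212) in the top picture. The blue look-alike is at (535,305) in scene and (172,375) in top. The jar is at (275,275) and the vial at (346,242). The white line runs from (185,167) to (454,155) in the top picture. Next I'll measure.

```bash
python3 - <<'E'
from h import *
for n,boxes in (('scene',{'R':(185,172,250,255),'L':(298,284,368,378)}),('top',{'L':(205,188,275,240),'R':(372,158,442,212)})):
    P=np.load(f'pics/{n}0.npz')['P']
    for k,(x0,y0,x1,y1) in boxes.items():
        q=P[y0:y1,x0:x1].reshape(-1,3); q=q[np.isfinite(q).all(1)]
        s=q[q[:,2]>0.108]
        b=q[(q[:,2]>.012)]
        rc=cv2.minAreaRect(s[:,:2].astype(np.float32)); print(n,k,len(s),np.round(np.median(s[:,2]),3),'rect',np.round(rc[0],3),np.round(rc[1],3),rc[2])
P=np.load('pics/top0.npz')['P']; a=np.load('pics/top0.npz')['a'].astype(int)
m=np.zeros((480,640),bool); m[140:180,183:457]=1
m&=(a.min(2)>150)&(abs(P[...,2])<.008)
q=P[m]; print('line',m.sum(),cv2.minAreaRect(q[:,:2].astype(np.float32)),np.median(q,0))
for k,(x0,y0,x1,y1) in {'jar':(308,192,333,220),'vial':(312,272,330,292),'bottle':(475,170,525,212),'beaker':(122,183,165,222),'weight':(152,238,174,258),'wrench':(475,220,500,292)}.items():
    q=P[y0:y1,x0:x1].reshape(-1,3); q=q[np.isfinite(q).all(1)]; s=q[q[:,2]>(.015 if k!='wrench' else .003)]
    print(k,len(s), np.round(s.min(0),3) if len(s) else 0,np.round(s.max(0),3) if len(s) else 0, np.round(np.median(s,0),3))
E
```

```text
scene R 600 0.119 rect [ 0.636 -0.199] [0.063 0.115] 11.455636978149414
scene L 804 0.12 rect [0.57  0.193] [0.112 0.061] 87.3604736328125
top L 425 0.118 rect [0.568 0.193] [0.112 0.061] 87.3365478515625
top R 433 0.118 rect [ 0.636 -0.199] [0.061 0.113] 11.669248580932617
line 4843 ((0.7207179665565491, 0.009974062442779541), (0.05539461225271225, 0.7006537318229675), 3.0661301612854004) [ 7.22842642e-01  1.01301964e-02 -5.30283083e-04]
jar 229 [ 0.576 -0.013  0.018] [0.613 0.024 0.066] [0.591 0.006 0.059]
vial 89 [ 0.4   -0.009  0.019] [0.424 0.015 0.054] [0.412 0.003 0.049]
bottle 919 [ 0.596 -0.464  0.017] [ 0.66  -0.403  0.153] [ 0.621 -0.424  0.098]
beaker 705 [0.562 0.403 0.015] [0.626 0.473 0.093] [0.596 0.448 0.061]
weight 136 [0.475 0.386 0.015] [0.505 0.415 0.045] [0.489 0.397 0.028]
wrench 533 [ 0.386 -0.447  0.003] [ 0.561 -0.382  0.013] [ 0.477 -0.414  0.006]
```

```bash
cat >> h.py <<'E'
from scipy.spatial.transform import Rotation as Ro
def go(*targets):
    "targets (x,y,z,yaw_deg): shift in tool axes [mm] and turn [rad] from the present pose"
    o=r.get_obs(); p=np.array(o['tcp_pos']); R=Ro.from_rotvec(o['orientation'])
    print('tcp',p.round(4),'yaw',np.degrees(np.arctan2(*R.as_matrix()[[1,0],0])).round(1),'F',np.round(o['contact_force'],1),'t',o['clock'])
    for x,y,z,w in targets:
        G=Ro.from_euler('z',w,degrees=True)*Ro.from_rotvec([np.pi,0,0])
        print((R.inv().apply(np.array([x,y,z])-p)*1000).round(1).tolist(),(R.inv()*G).as_rotvec().round(3).tolist())
E
python3 - <<'E'
from h import *
go((.43,-.42,.23,11.6),(.704,-.185,.23,11.6))
# close crop to check choice
a=cv2.imread('pics/scene0.png')[160:390,170:400]; cv2.imwrite('pics/crop0.png',cv2.resize(a,None,fx=2.5,fy=2.5,interpolation=3))
E
```

```text
tcp [ 0.1549 -0.6564  0.2304] yaw 13.3 F [0.8 0.1 0.2] t 0.1
[322.0, -166.9, 0.6] [-0.002, 0.0, 0.029]
[642.7, -332.7, 0.9] [-0.002, 0.0, 0.029]
```

View pics/crop0.png

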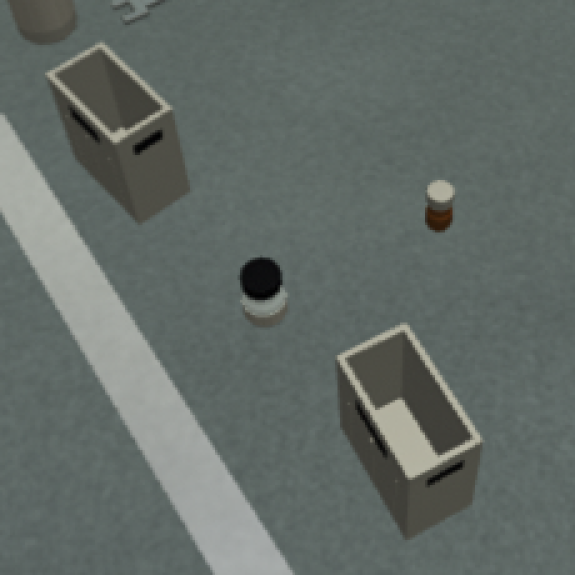

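The crop shows both white crates upright with their mouths up. Things that could be confused: the white crates at scene (218,212) and (333,330), which are the ones I want, and the blue one at (535,305), which I'll avoid. I'll start with the right-hand crate.

>>> play_rows:
  deltas:
    - [0, [54, -28, 0], [0, 0, 0]]
    - [0, [108, -56, 0], [0, 0, 0.01]]
    - [0, [160, -83, 0], [0, 0, 0.02]]
    - [0, [214, -111, 0], [0, 0, 0.029]]
    - [0, [268, -139, 0], [0, 0, 0.029]]
    - [0, [322, -167, 0], [0, 0, 0.029]]
    - [0, [375, -194, 0], [0, 0, 0.029]]
    - [0, [429, -222, 0], [0, 0, 0.029]]

```text
clock: 1.1
tcp_pos: [0.5224, -0.3405, 0.2305]
orientation: [-3.124, -0.317, 0.001]
contact_force: [0.6, -0.5, -0.0]
grip_width: -0.0001
```

```bash
python3 - <<'E'
from h import *
go((.704,-.185,.23,11.6),(.704,-.185,.095,11.6))
E
```

```text
tcp [ 0.5224 -0.3405  0.2305] yaw 11.6 F [ 0.6 -0.5 -0. ] t 1.1
[209.1, -115.8, 0.5] [-0.002, 0.001, -0.0]
[209.2, -115.6, 135.5] [-0.002, 0.001, -0.0]
```

>>> play_rows:
  deltas:
    - [0, [52, -29, 0], [0, 0, 0]]
    - [0, [104, -58, 0], [0, 0, 0]]
    - [0, [157, -87, 0], [0, 0, 0]]
    - [0, [209, -116, 0], [0, 0, 0]]
    - [0, [209, -116, 0], [0, 0, 0]]
    - [0, [209, -116, 55], [0, 0, 0]]
    - [0, [209, -116, 100], [0, 0, 0]]
    - [0, [209, -116, 135], [0, 0, 0]]

```text
clock: 2.1
tcp_pos: [0.7018, -0.1855, 0.0928]
orientation: [-3.124, -0.316, 0.006]
contact_force: [-0.1, 0.1, -0.2]
grip_width: -0.0001
```

```bash
python3 - <<'E'
from h import *
go((.704,-.185,.095,11.6))
shot('scene','s1'); P=np.load('pics/s1.npz')['P']
a=cv2.imread('pics/s1.png')[110:290,110:350]; cv2.imwrite('pics/crop1.png',cv2.resize(a,None,fx=2.5,fy=2.5,interpolation=3))
E
```

```text
tcp [ 0.7018 -0.1855  0.0928] yaw 11.5 F [-0.1  0.1 -0.2] t 2.1
[2.2, -0.1, -2.2] [-0.002, 0.004, -0.001]
```

View pics/crop1.png

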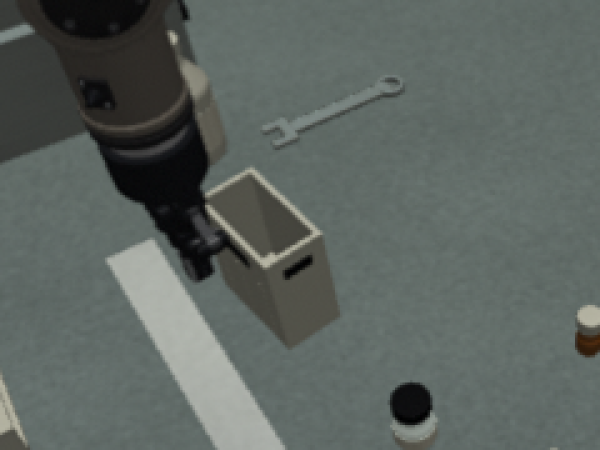

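The gripper's fingers are behind the far wall at crop (205,260) and clear of it. Next I'll draw it towards the robot.

>>> play_rows:
  deltas:
    - [0, [-12, 0, 0], [0, 0, 0]]
    - [0, [-22, 0, 0], [0, 0, 0]]
    - [0, [-29, 0, 0], [0, 0, 0]]
    - [0, [-36, 0, 0], [0, 0, 0]]
    - [0, [-43, 0, 0], [0, 0, 0]]
    - [0, [-50, 0, 0], [0, 0, 0]]
    - [0, [-56, 0, 0], [0, 0, 0]]
    - [0, [-62, 0, 0], [0, 0, 0]]

```text
clock: 3.15
tcp_pos: [0.6377, -0.1974, 0.0883]
orientation: [-3.122, -0.316, 0.017]
contact_force: [1.1, -0.8, -1.1]
grip_width: 0.0003
```

>>> play_rows:
  deltas:
    - [0, [-5, 0, 0], [0, 0, 0]]
    - [0, [-10, 0, 0], [0, 0, 0]]
    - [0, [-14, 0, 0], [0, 0, 0]]
    - [0, [-14, 0, 0], [0, 0, 0]]
    - [0, [-14, 0, 0], [0, 0, 0]]
    - [0, [-14, 0, 0], [0, 0, 0]]

```text
clock: 3.9
tcp_pos: [0.6242, -0.2, 0.0884]
orientation: [-3.121, -0.316, 0.017]
contact_force: [-0.0, 0.0, -0.3]
grip_width: -0.0001
```

```bash
python3 - <<'E'
from h import *
go((.704,-.185,.23,11.6))
shot('scene','s2')
a=cv2.imread('pics/s2.png')[110:290,110:350]; cv2.imwrite('pics/crop2.png',cv2.resize(a,None,fx=2.5,fy=2.5,interpolation=3))
E
```

```text
tcp [ 0.6242 -0.2     0.0884] yaw 11.6 F [-0.   0.  -0.3] t 3.9
[79.7, 0.5, -142.4] [-0.005, 0.01, -0.0]
```

View pics/crop2.png

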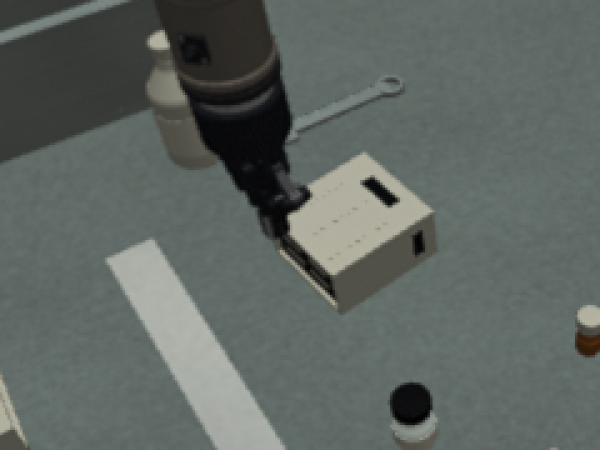

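The right-hand crate lies tipped with its mouth towards the robot. Dark frame lines show on its base at crop (310,265), so this is the stamped one. The left crate is next.

```bash
python3 - <<'E'
from h import *
go((.624,-.2,.19,11.6),(.640,.190,.19,-2.7),(.640,.190,.092,-2.7))
P=np.load('pics/s2.npz')['P']; q=P[165:240,215:290].reshape(-1,3); q=q[np.isfinite(q).all(1)]; s=q[(q[:,2]>.05)&(q[:,2]<.067)&(q[:,0]<.6)]
print(cv2.minAreaRect(s[:,:2].astype(np.float32)))
E
```

```text
tcp [ 0.6241 -0.2001  0.0884] yaw 11.6 F [0.3 0.1 0. ] t 3.95
[-1.2, -0.6, -101.6] [-0.005, 0.011, -0.0]
[92.8, -379.5, -100.6] [-0.004, 0.011, 0.249]
[93.8, -379.0, -2.6] [-0.004, 0.011, 0.249]
((0.5472947359085083, -0.21631288528442383), (0.1218111589550972, 0.11585438996553421), 10.828536033630371)
```

>>> play_rows:
  deltas:
    - [0, [10, 0, -45], [0, 0, 0]]
    - [0, [15, -10, -100], [0, 0, 0]]
    - [0, [26, -70, -101], [0, 0, 0.05]]
    - [0, [38, -130, -101], [0, 0, 0.1]]
    - [0, [52, -190, -101], [0, 0, 0.15]]
    - [0, [66, -250, -101], [0, 0, 0.2]]
    - [0, [80, -310, -101], [0, 0, 0.249]]
    - [0, [93, -368, -101], [0, 0.01, 0.249]]

```text
clock: 4.95
tcp_pos: [0.6426, 0.1811, 0.1904]
orientation: [-3.137, 0.074, 0.001]
contact_force: [0.0, -0.1, 0.3]
grip_width: 0.0001
```

```bash
python3 - <<'E'
from h import *
go((.640,.190,.19,-2.7),(.640,.190,.092,-2.7))
E
```

```text
tcp [0.6426 0.1811 0.1904] yaw -2.7 F [ 0.  -0.1  0.3] t 4.95
[-3.0, -8.8, 0.5] [-0.004, 0.001, -0.0]
[-2.9, -8.4, 98.5] [-0.004, 0.001, -0.0]
```

>>> play_rows:
  deltas:
    - [0, [-3, -9, 0], [0, 0, 0]]
    - [0, [-3, -9, 50], [0, 0, 0]]
    - [0, [-3, -9, 98], [0, 0, 0]]
    - [0, [-3, -9, 98], [0, 0, 0]]
    - [0, [-15, -9, 98], [0, 0, 0]]
    - [0, [-27, -9, 98], [0, 0, 0]]
    - [0, [-35, -9, 98], [0, 0, 0]]
    - [0, [-42, -9, 98], [0, 0, 0]]

```text
clock: 5.95
tcp_pos: [0.6015, 0.1928, 0.094]
orientation: [-3.136, 0.074, -0.003]
contact_force: [2.1, 0.5, 1.5]
grip_width: -0.0001
```

>>> play_rows:
  deltas:
    - [0, [-7, 0, 0], [0, 0, 0]]
    - [0, [-14, 0, 0], [0, 0, 0]]
    - [0, [-21, 0, 0], [0, 0, 0]]
    - [0, [-28, 0, 0], [0, 0, 0]]
    - [0, [-34, 0, 0], [0, 0, 0]]
    - [0, [-38, 0, 0], [0, 0, 0]]
    - [0, [-38, 0, 0], [0, 0, 0]]
    - [0, [-38, 0, 0], [0, 0, 0]]

```text
clock: 6.95
tcp_pos: [0.5637, 0.1945, 0.0939]
orientation: [-3.136, 0.074, -0.003]
contact_force: [0.6, 0.4, -0.1]
grip_width: 0.0001
```

```bash
python3 - <<'E'
from h import *
go((.56,.190,.19,-2.7))
shot('scene','s3')
P=np.load('pics/s3.npz')['P']
for b in ((165,240,215,290),(260,400,280,420)):
    q=P[b[0]:b[1],b[2]:b[3]].reshape(-1,3); q=q[np.isfinite(q).all(1)]; s=q[(q[:,2]>.05)&(q[:,2]<.067)]
    print(cv2.minAreaRect(s[:,:2].astype(np.float32)))
a=cv2.imread('pics/s3.png')[150:390,180:480]; cv2.imwrite('pics/crop3.png',cv2.resize(a,None,fx=2.5,fy=2.5,interpolation=3))
E
```

```text
tcp [0.5637 0.1945 0.0939] yaw -2.7 F [ 0.6  0.4 -0.1] t 6.95
[-3.3, 4.2, -96.1] [-0.005, -0.002, -0.0]
((0.5475715398788452, -0.21637287735939026), (0.12196233868598938, 0.11535975337028503), 10.945988655090332)
((0.4930940568447113, 0.12819889187812805), (0.1464015543460846, 0.27989521622657776), 12.90647029876709)
```

View pics/crop3.png

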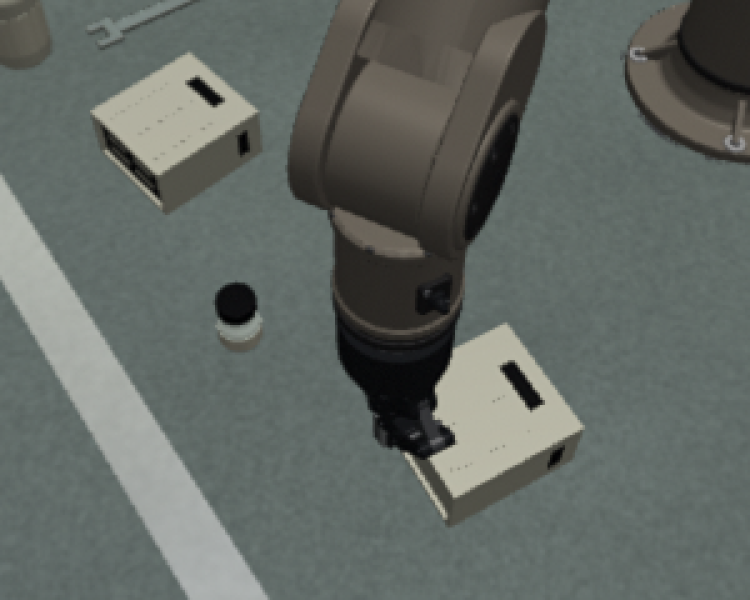

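Both crates are tipped. The right one shows a stamp with a cross bar on its base at crop (130,165), and the left base at (425,490) is blank. Next I'll go to the mouth side of the stamped crate.

```bash
python3 - <<'E'
from h import *
go((.56,.190,.19,-2.7),(.446,-.236,.19,10.9),(.446,-.236,.012,10.9))
E
```

```text
tcp [0.5638 0.1945 0.0939] yaw -2.7 F [-0.1 -0.5  0.1] t 7.0
[-3.3, 4.2, -96.1] [-0.005, -0.002, -0.0]
[-97.1, 435.1, -98.4] [-0.005, -0.003, -0.238]
[-97.5, 436.0, 79.6] [-0.005, -0.003, -0.238]
```

>>> play_rows:
  deltas:
    - [0, [0, 0, -50], [0, 0, 0]]
    - [0, [0, 10, -97], [0, 0, 0]]
    - [0, [-15, 70, -97], [0, 0, -0.05]]
    - [0, [-29, 130, -97], [0, 0, -0.1]]
    - [30, [-43, 190, -97], [0, 0, -0.15]]
    - [60, [-57, 250, -97], [0, 0, -0.2]]
    - [85, [-71, 310, -97], [0, 0, -0.238]]
    - [85, [-85, 370, -97], [0, 0, -0.238]]

```text
clock: 8.0
tcp_pos: [0.4606, -0.1735, 0.1892]
orientation: [-3.123, -0.299, -0.006]
contact_force: [1.1, -0.0, -0.2]
grip_width: 0.0722
```

```bash
python3 - <<'E'
from h import *
go((.446,-.236,.19,10.9),(.446,-.236,.012,10.9))
E
```

```text
tcp [ 0.4606 -0.1735  0.1892] yaw 10.9 F [ 1.1 -0.  -0.2] t 8.0
[-26.2, 58.6, -1.1] [-0.004, -0.004, 0.001]
[-26.9, 59.2, 176.9] [-0.004, -0.004, 0.001]
```

>>> play_rows:
  deltas:
    - [85, [-26, 59, 0], [0, 0, 0]]
    - [85, [-27, 59, 0], [0, 0, 0]]
    - [85, [-27, 59, 0], [0, 0, 0]]
    - [85, [-27, 59, 50], [0, 0, 0]]
    - [85, [-27, 59, 100], [0, 0, 0]]
    - [85, [-27, 59, 145], [0, 0, 0]]
    - [85, [-27, 59, 177], [0, 0, 0]]
    - [85, [-27, 59, 177], [0, 0, 0]]

```text
clock: 9.0
tcp_pos: [0.4451, -0.233, 0.0101]
orientation: [-3.119, -0.304, 0.0]
contact_force: [1.3, -0.5, -0.1]
grip_width: 0.0848
```

```bash
python3 - <<'E'
from h import *
go((.446,-.236,.012,10.9))
shot('top','t4')
P=np.load('pics/t4.npz')['P']; q=P[:,:,:]; m=(P[...,0]>.47)&(P[...,0]<.63)&(abs(P[...,1]+.217)<.09)&(P[...,2]>.05)&(P[...,2]<.067)
print(cv2.minAreaRect(P[m][:,:2].astype(np.float32)))
a=cv2.imread('pics/t4.png')[120:300,300:540]; cv2.imwrite('pics/crop4.png',cv2.resize(a,None,fx=2.5,fy=2.5,interpolation=3))
E
```

```text
tcp [ 0.4451 -0.233   0.0101] yaw 11.1 F [ 1.3 -0.5 -0.1] t 9.0
[0.3, 3.1, -1.9] [-0.008, -0.001, 0.004]
((0.5466004014015198, -0.21599337458610535), (0.12084019929170609, 0.11340886354446411), 11.190767288208008)
```

View pics/crop4.png

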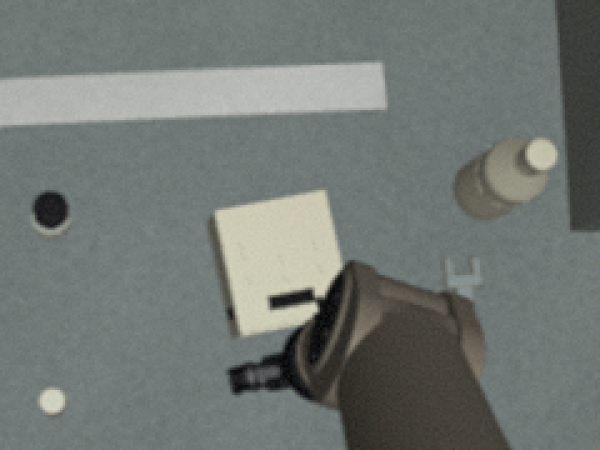

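The fingers stand open on the mouth side at crop (260,375), centred on the crate to within 3 mm. I'll start the push.

>>> play_rows:
  deltas:
    - [85, [12, 0, -2], [0, 0, 0]]
    - [85, [22, 0, -2], [0, 0, 0]]
    - [85, [30, 0, -2], [0, 0, 0]]
    - [85, [40, 0, -2], [0, 0, 0]]
    - [85, [55, 0, -2], [0, 0, 0]]
    - [85, [70, 0, -2], [0, 0, 0]]
    - [85, [85, 0, -2], [0, 0, 0]]
    - [85, [95, 0, -2], [0, 0, 0]]

```text
clock: 10.05
tcp_pos: [0.5408, -0.2151, 0.0138]
orientation: [-3.121, -0.304, -0.005]
contact_force: [-2.3, 0.1, 0.5]
grip_width: 0.085
```

```bash
cat > m.py <<'E'
from h import *
import sys
go((.661,-.19,.012,11.1))
a,P=shot('top',sys.argv[1])
m=(P[...,0]>.48)&(P[...,0]<.85)&(P[...,1]<-.09)&(P[...,1]>-.30)&(P[...,2]>.053)&(P[...,2]<.065)
rc=cv2.minAreaRect(P[m][:,:2].astype(np.float32)); c=np.array(rc[0]); n=np.array([np.cos(.0535),np.sin(.0535)])
print(rc,'to line',(np.array([.721,.010])-c)@n)
m=(P[...,1]<-.2)&(P[...,2]>.1)&(P[...,1]>-.5)&(P[...,0]>.35)&(P[...,0]<.8)
for y in np.arange(-.48,-.2,.04):
    s=P[m&(abs(P[...,1]-y)<.02)]
    if len(s): print(y.round(2),len(s),s.min(0).round(3),s.max(0).round(3))
E
python3 m.py t5
```

```text
tcp [ 0.5408 -0.2151  0.0138] yaw 11.1 F [-2.3  0.1  0.5] t 10.05
[122.8, -1.4, 2.2] [-0.006, -0.004, 0.001]
((0.598595917224884, -0.20521068572998047), (0.14317288994789124, 0.11204923689365387), 11.001235961914062) to line 0.13373722893490245
-0.44 366 [ 0.602 -0.459  0.1  ] [ 0.658 -0.42   0.153]
-0.4 71 [ 0.607 -0.42   0.1  ] [ 0.65  -0.41   0.116]
-0.28 26 [ 0.538 -0.266  0.361] [ 0.57  -0.26   0.397]
-0.24 730 [ 0.35  -0.26   0.158] [ 0.576 -0.22   0.631]
```

>>> play_rows:
  deltas:
    - [85, [12, 0, 0], [0, 0, 0]]
    - [85, [27, 0, 0], [0, 0, 0]]
    - [85, [43, 0, 0], [0, 0, 0]]
    - [85, [59, 0, 0], [0, 0, 0]]
    - [85, [74, 0, 0], [0, 0, 0]]
    - [85, [86, 0, 0], [0, 0, 0]]
    - [85, [96, 0, 0], [0, 0, 0]]
    - [85, [104, 0, 0], [0, 0, 0]]

```text
clock: 11.1
tcp_pos: [0.6445, -0.1945, 0.0144]
orientation: [-3.121, -0.305, -0.007]
contact_force: [-1.3, -1.2, -1.7]
grip_width: 0.0848
```

```bash
python3 m.py t6
```

```text
tcp [ 0.6445 -0.1945  0.0144] yaw 11.2 F [-1.3 -1.2 -1.7] t 11.1
[17.0, -1.2, 2.5] [-0.006, -0.005, 0.001]
((0.6990888714790344, -0.17062073945999146), (0.14381662011146545, 0.08508758246898651), 9.84957218170166) to line 0.031538378903063234
-0.48 1 [ 0.627 -0.462  0.101] [ 0.627 -0.462  0.101]
-0.44 363 [ 0.602 -0.459  0.1  ] [ 0.658 -0.42   0.152]
-0.4 72 [ 0.612 -0.42   0.1  ] [ 0.647 -0.41   0.119]
-0.24 337 [ 0.577 -0.243  0.35 ] [ 0.68  -0.22   0.448]
```

>>> play_rows:
  deltas:
    - [85, [6, 0, 0], [0, 0, 0]]
    - [85, [12, 0, 0], [0, 0, 0]]
    - [85, [18, 0, 0], [0, 0, 0]]
    - [85, [18, 0, 0], [0, 0, 0]]
    - [85, [10, 0, 0], [0, 0, 0]]
    - [85, [-15, 0, 0], [0, 0, 0]]
    - [85, [-50, 0, 0], [0, 0, 0]]
    - [85, [-90, 0, 0], [0, 0, 0]]

```text
clock: 12.15
tcp_pos: [0.5562, -0.2118, 0.0143]
orientation: [-3.121, -0.306, -0.01]
contact_force: [-0.6, -0.1, 0.4]
grip_width: 0.0851
```

>>> play_rows:
  deltas:
    - [85, [-40, 0, 0], [0, 0, 0]]
    - [85, [-60, 0, -50], [0, 0, 0]]
    - [85, [-80, 0, -100], [0, 0, 0]]
    - [85, [-100, 0, -150], [0, 0, 0]]
    - [85, [-110, 0, -180], [0, 0, 0]]
    - [85, [-110, 0, -180], [0, 0, 0]]

```text
clock: 12.9
tcp_pos: [0.4473, -0.2355, 0.196]
orientation: [-3.124, -0.304, -0.017]
contact_force: [0.2, -0.2, 0.3]
grip_width: 0.0849
```

```bash
python3 m.py t7; python3 - <<'E'
from h import *
a,P=shot('scene','s7')
m=(P[...,0]>.6)&(P[...,0]<.85)&(P[...,1]<-.06)&(P[...,1]>-.30)&(P[...,2]>.053)&(P[...,2]<.065)
print(cv2.minAreaRect(P[m][:,:2].astype(np.float32)))
E
```

```text
tcp [ 0.4473 -0.2355  0.196 ] yaw 11.1 F [ 0.2 -0.2  0.3] t 12.9
[216.4, -3.2, 186.4] [-0.002, -0.011, 0.0]
((0.7324641942977905, -0.1786785125732422), (0.12086267024278641, 0.11296641081571579), 11.18721866607666) to line -0.0013583058058231259
-0.48 2 [ 0.623 -0.461  0.102] [ 0.626 -0.46   0.104]
-0.44 352 [ 0.604 -0.456  0.1  ] [ 0.656 -0.42   0.153]
-0.4 79 [ 0.611 -0.42   0.1  ] [ 0.65  -0.409  0.116]
-0.28 808 [ 0.381 -0.289  0.525] [ 0.476 -0.26   0.592]
-0.24 2216 [ 0.35  -0.26   0.327] [ 0.492 -0.22   0.646]
((0.7334003448486328, -0.17951679229736328), (0.11997053027153015, 0.11597517877817154), 11.341023445129395)
```

View pics/s7.png

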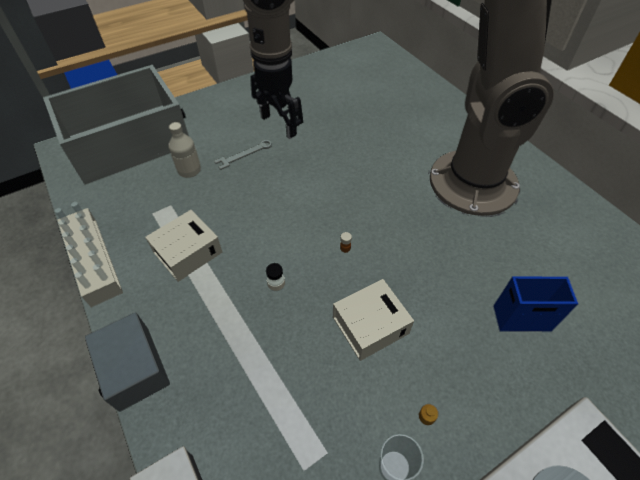

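The stamped crate at (183,245) straddles the line, 1–2 mm from its middle. The plain one lies at (372,318) and everything else is in place. One quick look at the left base before handing in.

```bash
python3 - <<'E'
import cv2,numpy as np
a=cv2.imread('pics/s7.png')[275:365,320:420]; b=cv2.imread('pics/s2.png')[165:255,205:305]
cv2.imwrite('pics/crop8.png',cv2.resize(np.hstack([a,b]),None,fx=4,fy=4,interpolation=3))
E
```

```text
(no output)
```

View pics/crop8.png

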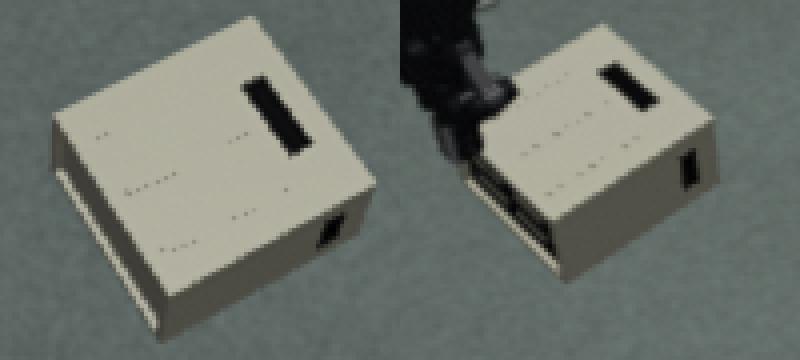

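The left crate's base, at (105,230), is blank. The right crate's base, at (510,205), has the framed stamp with its cross bar. I'm handing in.

```bash
python3 -c "
from bench import r
print(r.hand_in())"
```

```text
the job is handed in; nothing more can be done
None
```

The job is done and handed in, at about 13 s of the 67 s allowed. I tipped the right crate first, then the left, by drawing each towards the robot near the top of its far wall. I then pushed the right one, which carries the stamp, away from the robot on its side onto the dispatch line.

- **Position:** in the last check, the top camera put the stamped crate's middle 1–2 mm from the line's centre, and the scene camera agreed within about 1 mm. The crate is 60 mm high as it lies.
- **Stamp:** close crops showed the framed stamp with its cross bar on the right crate's base, and a blank base on the left one.
- **Other things:** the blank crate lies where it fell. The jar, vial, beaker, bottle, weight, wrench and blue crate look unmoved in the last picture.
- **Forces:** the gripper is clear of everything. Forces read at the end of each move stayed within about 3 N.

No check failed. Midway through the push the top camera's view of the crate was partly blocked, so I set the last 18 mm from the distance already moved. The clear view afterwards confirmed the position.

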